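# Show the class the backbone of the mounted snake

### The arm

A 7-joint arm with a two-finger parallel gripper is mounted at the origin on the work surface. World frame = base frame: x ahead of the robot, y to its left, z up, the work surface at z = 0. Lengths are in m, angles in rad, forces in N, time in s.
With the tool pointing down it reaches from about 0.4 to 0.875 m from the base axis. Payload 19.3 kg.
Tool frame: the origin (TCP) lies where the fingers leave the gripper's body, on its centre line; the fingertips stand bot.tip_reach ahead of it and the grasp point (between the pads) lies 54 mm ahead of it (bot.tip_reach is the distance from the TCP to the fingertips, in m); z points along the fingers, y is the line along which they close (so a half turn about z gives the same grasp; the last joint's range is limited). The gripper opens to 85 mm and grips with 20 to 120 N. Pads are 22 mm wide; open, the fingers measure 114 mm over their backs; the gripper's body (76 mm by 85 mm) begins 54 mm behind the grasp point. The pads swing forward as they close: fully open they stand 13 mm farther back than shut.
Start: joints at [-1.408, 0.521, -0.036, 1.599, 0.021, 1.021, -0.113], TCP at [0.144, 0.608, 0.304] pointing down, gripper open.
Joint ranges: [-2.91, 2.91], [-0.3, 2.13], [-1.5, 1.42], [0.17, 2.43], [-1.26, 4.41], [0.16, 1.93], [-2.52, 2.52]. Speed limits (rad/s): [1.89, 1.89, 2.39, 2.39, 3.01, 3.01, 3.01].

### API

Orientations are given as [roll, pitch, yaw] about the fixed x, y, z axes, in that order (R = Rz(yaw) Ry(pitch) Rx(roll)).
In Python, from workcell import bot gives the robot as it stands. The module is installed in compiled form; this text tells all that it offers.
- The arm moves only by the shell command python3 -m jog 'ROWS' [FORCE]. ROWS is JSON, a list that holds one entry, the list of rows, each a list of 7 numbers: the shift along the tool's x, y, z in mm, then the turn, a rotation vector about the tool's x, y, z in rad, then the opening, from 0 (shut) to 1 (fully open). In form: [[[tx, ty, tz, wx, wy, wz, fingers], ...]]. A call has 1 to 5 rows; each row shifts and turns the commanded pose from where the row before left it, along the tool's axes as they then stand; what a row does not reach is not made up. A row lasts 1/10 s, in which the tool goes at most 50 mm and 8.59 degrees, less where a joint would pass 70% of its speed; a pose out of reach is approached as far as the arm can. A call is refused whole if a number of a shift passes 50 or a number of a turn 0.15, either way. A call with a gripper value outside its range is refused whole. The fingers move at their own pace and stop on an object; FORCE is the grip in N (left out, the last holds). Time passes only in rows, so rows that do not move let the fingers close. It gives the time, the measured TCP pose, the force, the opening and the grip force at its end, in the units of the state.
- bot.observe(): the state, without advancing time (a new reading comes with each control period).
- bot.grab_frame(name): name is "scene" or "top"; returns a dict with "img" (420x560x3 uint8, red, green, blue), "intrinsics" (3x3 intrinsics, pixels), "k1" (the pictures are not rectified: a ray, as slopes to the right and down, at radius r is drawn at 1 + k1 r^2 times it, then the intrinsics apply), "R" (3x3) and "t" (3): a world point X has camera coordinates R X + t. Camera axes: x right, y down, z forward; pixel columns grow to the right and rows downward; lengths in m; the calibration is good to about 2 mm. A picture is of the moment at which its call begins. There is no depth.
- bot.job_done(): hands the job in; it is judged then, once.
Trained networks look in a picture, given as the dict that the camera call returned (one of the last four; its "shot" number tells which), for a name from the list of things; names that differ only in an ending like _2 or _b are one class to them, and where a whole thing is asked for, a point or a joint stands for the part that bears it (a point fixed in the world has none). Each returns a list of dicts, best first, with "conf" (0 to 1); they miss things now and then, are a little off and sometimes report something else, mostly with a low value. They report only what shows in the picture. A call takes as long as a camera call.
- bot.trace(query, picture): "region" (420x560 bool, what is visible of it).
- bot.spot_point(query, picture): "xyz" ([x, y, z] in m, in world coordinates, good to about 4 mm: a listed point, or the origin of a listed thing).
The state is a dict: "clock": time; "qpos": joint angles; "qd": joint speeds; "joint_efforts": joint torques, N m; "position": TCP position; "tool_rot": TCP orientation; "force": force on the tool from outside, world axes, zero at the start; "moment": the same for the moment, N m; "grip_width": finger opening in m; "finger_force": force on a finger pad.
Only numpy, scipy, OpenCV 4.12 (cv2) and the standard library are available. Lean on these libraries where they do the work, as an engineer would, in place of code of your own. Each camera call takes 0.05 s, during which the arm holds its last target. There are 200 camera calls.

### The job

Show the class the course of the snake's backbone: with the fingers pointing straight down, run the fingertips unhurriedly along it about one centimetre above the bones, following every bend from the neck, just behind the skull, to the tip of the tail, then raise the hand well clear of the board. Point only: do not touch the bones or the board, and leave the board and everything lying on and around it where it is.

Things in the scene. Friction and masses are not known exactly. Their poses are not given: they have to be found in the camera images.
- snake: mounted skeleton of a small snake, ivory bones on a loose oak board 270 x 155 x 18 mm, 1.1 kg. Backbone: a smooth S, 340 mm along the curve, through the listed bones in order; ribs reach 13 mm to each side. Skull 28 mm long at one end, thin ribless tail sinking to the board at the other. Origin: centre of the board's underside; x from the skull end to the tail end, z up. Tops of the bones: 41 to 43 mm up, 27 at the tail tip
- bone0 (a point): top of the bones at the neck, the first bone just behind the skull; at (-110, -38, 41) mm in the board's frame, axes as the board's. What points is the spot midway between the two fingertips, with the fingers straight down. The skull reaches 28 mm on from here, no higher than the bones
- bone1 (a point): top of the bones at the backbone 38 mm along from the neck; at (-80, -18, 42) mm in the board's frame, axes as the board's
- bone2 (a point): top of the bones at the backbone 76 mm along from the neck; at (-66, 17, 42) mm in the board's frame, axes as the board's
- bone3 (a point): top of the bones at the backbone 113 mm along from the neck; at (-37, 38, 43) mm in the board's frame, axes as the board's
- bone4 (a point): top of the bones at the backbone 151 mm along from the neck; at (-7, 18, 43) mm in the board's frame, axes as the board's
- bone5 (a point): top of the bones at the backbone 189 mm along from the neck; at (7, -17, 43) mm in the board's frame, axes as the board's
- bone6 (a point): top of the bones at the backbone 227 mm along from the neck; at (37, -38, 42) mm in the board's frame, axes as the board's
- bone7 (a point): top of the bones at the backbone 264 mm along from the neck; at (66, -18, 37) mm in the board's frame, axes as the board's
- bone8 (a point): top of the bones at the backbone 302 mm along from the neck; at (80, 17, 32) mm in the board's frame, axes as the board's
- bone9 (a point): top of the bones at the very tip of the tail; at (110, 38, 27) mm in the board's frame, axes as the board's
- rat_skull: loose rat skull, 38 x 21 x 17 mm, lying on the board in a bend of the snake, lower than the backbone. Origin: centre of its underside
- small_dish: loose clear round dish, 35 mm across, 10 mm high, lying on the board in another bend, lower than the backbone. Origin: centre of its underside
- magnifier: hand magnifier lying flat on the bench beside the board: 68 mm round black rim, 10 mm high, handle reaching 128 mm out along +x. Origin: centre of the lens, underside
- forceps: steel forceps lying on the bench, 136 mm long along x, 8 mm high. Origin: near the middle, underside
- jar: closed glass specimen jar with a black lid, 60 mm across, 85 mm high, standing on the bench to one side. Origin: centre of its underside
- petri: closed clear petri dish, 92 mm across, 14 mm high, on the bench to one side. Origin: centre of its underside
- probe: needle probe with a wooden handle, lying on the bench: handle 85 mm from x = -73 to 12 mm, needle on to x = 58 mm, 9 mm high. Origin: on the underside

How it is judged:
By the outcome, as a careful person would: the job done as asked, in the order asked, and still so for the second after the job is handed in, with the robot touching nothing.
It also fails if it takes over 58 s, if anything falls off the work surface, if the arm or the gripper's body presses on something with over 40 N, if the wrist force passes 120 N, or if a joint passes its speed limit or range.

## Working session

There is one attempt and no reset: what is moved stays moved. The work goes in short steps, Python scripts to look and compute and a shell command to move; the robot and the scene stay as the last step left them, time stands still between calls to the robot, and variables do not carry over. Pictures are saved under pics/ and viewed, at most 10 in all, crops included, and the job is handed in when it is done.

```bash
mkdir -p pics
cat > h.py <<'E'
import numpy as np, cv2
from workcell import bot
from scipy.optimize import least_squares
B=np.array([(-110,-38,41),(-80,-18,42),(-66,17,42),(-37,38,43),(-7,18,43),(7,-17,43),(37,-38,42),(66,-18,37),(80,17,32),(110,38,27)])/1e3
def proj(X,f):
    c=np.atleast_2d(X)@np.array(f["R"]).T+f["t"]; s=c[:,:2]/c[:,2:]; s=s*(1+f["k1"]*(s**2).sum(1,keepdims=True))
    K=np.array(f["intrinsics"]); return s@K[:2,:2].T+K[:2,2]
E
python3 - <<'E'
from h import *
np.set_printoptions(precision=4,suppress=True)
s=bot.observe();print(s["clock"],s["position"],s["tool_rot"],s["grip_width"],bot.tip_reach)
for n in("top","scene"):
    f=bot.grab_frame(n);cv2.imwrite(f"pics/{n}0.png",f["img"][:,:,::-1]);print(n,-np.array(f["R"]).T@f["t"])
    for q in["snake"]+[f"bone{i}" for i in range(10)]+["jar","rat_skull","small_dish"]:
        r=bot.spot_point(q,f);print(q,[(np.array(d["xyz"]),round(d["conf"],2)) for d in r[:2]])
print(bot.observe()["clock"])
E
```

```text
0.0 [0.1441 0.6079 0.3033] [-3.1405  0.0001  2.9088] 0.08520644170227289 0.0726
top [0.485  0.0039 1.2184]
snake [(array([ 0.5592, -0.0206,  0.0016]), 0.97), (array([ 0.6383, -0.0359,  0.0301]), 0.32)]
bone0 [(array([0.5381, 0.0241, 0.0428]), 0.9), (array([0.5002, 0.0202, 0.0417]), 0.85)]
bone1 [(array([0.5381, 0.0241, 0.0428]), 0.9), (array([0.5002, 0.0202, 0.0417]), 0.85)]
bone2 [(array([0.5381, 0.0241, 0.0428]), 0.9), (array([0.5002, 0.0202, 0.0417]), 0.85)]
bone3 [(array([0.5381, 0.0241, 0.0428]), 0.9), (array([0.5002, 0.0202, 0.0417]), 0.85)]
bone4 [(array([0.5381, 0.0241, 0.0428]), 0.9), (array([0.5002, 0.0202, 0.0417]), 0.85)]
bone5 [(array([0.5381, 0.0241, 0.0428]), 0.9), (array([0.5002, 0.0202, 0.0417]), 0.85)]
bone6 [(array([0.5381, 0.0241, 0.0428]), 0.9), (array([0.5002, 0.0202, 0.0417]), 0.85)]
bone7 [(array([0.5381, 0.0241, 0.0428]), 0.9), (array([0.5002, 0.0202, 0.0417]), 0.85)]
bone8 [(array([0.5381, 0.0241, 0.0428]), 0.9), (array([0.5002, 0.0202, 0.0417]), 0.85)]
bone9 [(array([0.5381, 0.0241, 0.0428]), 0.9), (array([0.5002, 0.0202, 0.0417]), 0.85)]
jar [(array([ 0.57
[... 636 characters left out ...]
 0.0396]), 0.97), (array([ 0.6121, -0.0617,  0.0398]), 0.95)]
bone5 [(array([ 0.4741, -0.007 ,  0.0396]), 0.97), (array([ 0.6121, -0.0617,  0.0398]), 0.95)]
bone6 [(array([ 0.4741, -0.007 ,  0.0396]), 0.97), (array([ 0.6121, -0.0617,  0.0398]), 0.95)]
bone7 [(array([ 0.4741, -0.007 ,  0.0396]), 0.97), (array([ 0.6121, -0.0617,  0.0398]), 0.95)]
bone8 [(array([ 0.4741, -0.007 ,  0.0396]), 0.97), (array([ 0.6121, -0.0617,  0.0398]), 0.95)]
bone9 [(array([ 0.4741, -0.007 ,  0.0396]), 0.97), (array([ 0.6121, -0.0617,  0.0398]), 0.95)]
jar [(array([ 0.5741, -0.3581, -0.0058]), 0.88)]
rat_skull [(array([ 0.6016, -0.0072,  0.0198]), 0.52)]
small_dish [(array([ 0.508 , -0.0339,  0.0183]), 0.49)]
1.5
```

View pics/top0.png

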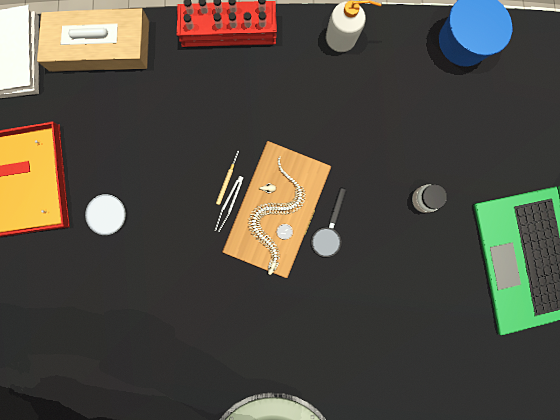

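View pics/scene0.png

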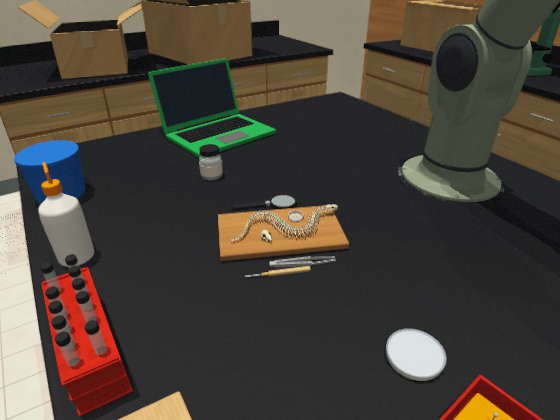

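Run:
```python
from h import *
from scipy.optimize import minimize
np.set_printoptions(precision=4,suppress=True)
F={n:bot.grab_frame(n) for n in("top","scene")}
M={n:bot.trace("snake",f)[0]["region"] for n,f in F.items()}
def X(p,P): c,s=np.cos(p[2]),np.sin(p[2]); return P@np.array([[c,s,0],[-s,c,0],[0,0,1]])+[p[0],p[1],0]
box=np.array([(x,y,z) for x in(-.135,.135) for y in(-.0775,.0775) for z in(0,.018)])
from scipy.interpolate import CubicSpline
S=[0,38,76,113,151,189,227,264,302,340]; cs=CubicSpline(S,B); tt=np.arange(0,341,4)
def sil(p,f):
    m=np.zeros((420,560),np.uint8);h=cv2.convexHull(proj(X(p,box),f).astype(np.float32))
    cv2.fillConvexPoly(m,np.round(h*64).astype(np.int32),1,shift=6);return m>0
def cost(p,names): return sum(1-(sil(p,F[n])&M[n]).sum()/(sil(p,F[n])|M[n]).sum() for n in names)
for names in(["top"],["scene"],["top","scene"]):
    p0=np.array([.56,-.021,-.37])
    r=minimize(cost,p0,(names,),method="Nelder-Mead",options=dict(initial_simplex=p0+np.vstack([np.zeros(3),np.diag([.01,.01,.1])]),xatol=1e-5,fatol=1e-6));print(names,r.x,r.fun)
ps=r.x
for n,f in F.items():
    d=[(np.array(q["xyz"]),q["conf"]) for q in bot.spot_point("bone3",f)];D=np.array([a for a,c in d if c>.4])
    def res(p):
        P=X(p,B);k=np.linalg.norm(P[:,None]-D,axis=2);i=k.argmin(0)
        return np.tanh(((P[i]-D)[:,:2]/.015)).ravel()
    q=least_squares(res,ps);e=np.linalg.norm(X(q.x,B)[:,None]-D,axis=2).min(0);print(n,q.x,len(D),e*1e3)
    k=4;a=np.round(proj(X(ps,B),f)).astype(int).mean(0).astype(int)
    x0,y0=a[0]-90,a[1]-70;im=cv2.resize(f["img"][y0:y0+140,x0:x0+180,::-1],None,fx=k,fy=k,interpolation=cv2.INTER_CUBIC)
    tr=lambda P:np.round((proj(X(ps,P),f)-[x0,y0]+.5)*k).astype(int)
    for u in tr(cs(tt)):cv2.circle(im,tuple(map(int,u)),1,(0,0,255),-1)
    for u in tr(B):cv2.circle(im,tuple(map(int,u)),4,(255,0,0),1)
    cv2.polylines(im,[tr(box[[1,3,7,5]]).astype(np.int32)],True,(0,255,0),1)
    cv2.imwrite(f"pics/{n}1.png",im)
print(X(ps,B))
```

```text
['top'] [ 0.5583 -0.0235 -0.3987] 0.0564675748049831
['scene'] [ 0.5547 -0.0261 -0.3986] 0.1185678601165695
['top', 'scene'] [ 0.5561 -0.0229 -0.4009] 0.18261627739114028
top [ 0.5593 -0.0205 -0.4059] 10 [3.758  4.1899 2.4287 2.6173 1.3384 6.1431 3.789  3.6377 4.7567 3.538 ]
scene [ 0.5584 -0.0215 -0.3896] 10 [5.9846 4.2551 4.1722 2.3305 2.7538 3.7116 1.1344 5.0434 2.909  0.8793]
[[ 0.44   -0.0149  0.041 ]
 [ 0.4754 -0.0082  0.042 ]
 [ 0.502   0.0185  0.042 ]
 [ 0.5369  0.0266  0.043 ]
 [ 0.5567 -0.0036  0.043 ]
 [ 0.5559 -0.0412  0.043 ]
 [ 0.5753 -0.0723  0.042 ]
 [ 0.6098 -0.0652  0.037 ]
 [ 0.6364 -0.0384  0.032 ]
 [ 0.6722 -0.0308  0.027 ]]
```

View pics/top1.png

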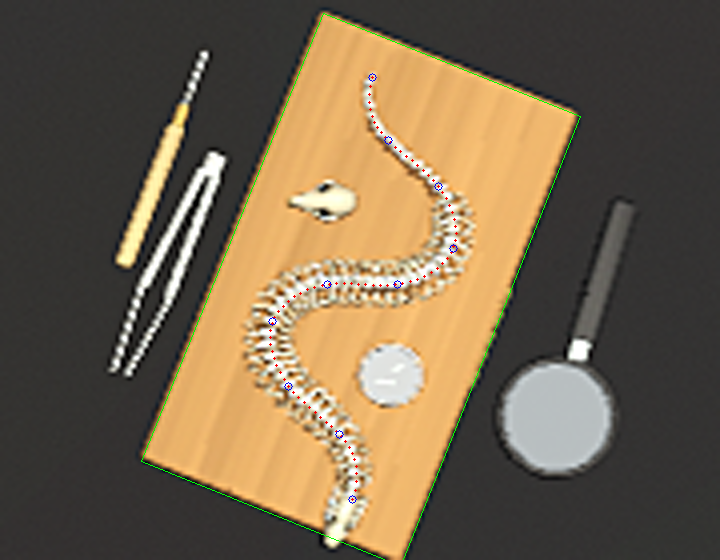

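View pics/scene1.png

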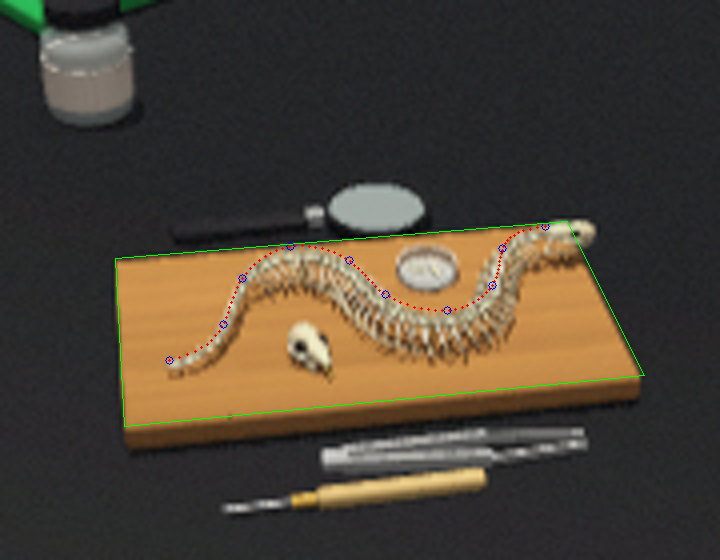

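The top view shows the fit on the board's edges and spine, with the skull at the lower end and the tail tip at the top. The scene overlay sits about 2 original px too far back, so I will use the pose (0.5583, -0.0215, -0.40). Next I approach high with the fingers closing.

```bash
python3 -m jog '[[[-15,-10,0,0,0,0,0],[-30,-19,0,0,0,0,0],[-30,-19,0,0,0,0,0],[-30,-19,0,0,0,0,0],[-30,-19,0,0,0,0,0]]]' | tail -3
python3 -m jog '[[[-30,-19,0,0,0,0,0],[-30,-19,0,0,0,0,0],[-30,-19,0,0,0,0,0],[-30,-19,0,0,0,0,0],[-30,-19,0,0,0,0,0]]]' | tail -3
```

```text
force: [-0.0, 0.3, -1.0]
grip_width: 0.0122
finger_force: 0.0
force: [0.8, 0.1, 0.2]
grip_width: -0.0001
finger_force: 0.0
```

Run:
```python
from h import *
from scipy.spatial.transform import Rotation as Ro
np.set_printoptions(precision=4,suppress=True)
s=bot.observe();print(s["clock"],s["position"],s["tool_rot"],s["qpos"],bot.tip_reach)
f=bot.grab_frame("scene");R=Ro.from_euler("xyz",s["tool_rot"]).as_matrix()
u=proj(np.array([np.array(s["position"])+R[:,2]*d for d in(0,bot.tip_reach-.013,bot.tip_reach,bot.tip_reach+.013)]),f);print(u)
x0,y0=int(u[2][0])-70,max(0,int(u[2][1])-70);k=4;im=cv2.resize(f["img"][y0:y0+140,x0:x0+140,::-1],None,fx=k,fy=k)
for a in u:cv2.circle(im,tuple(int(v) for v in(a-[x0,y0]+.5)*k),3,(0,0,255),-1)
cv2.imwrite("pics/tip.png",im)
d=np.array([.44,.0])
```

```text
2.8 [0.3808 0.3644 0.3041] [3.1414 0.0002 2.9083] [-0.9006  0.3661  0.0321  1.8592 -0.0143  0.9163  0.4755] 0.0726
[[541.7164 155.0305]
 [526.9751 192.9565]
 [523.9356 200.6774]
 [520.9566 208.2132]]
```

View pics/tip.png

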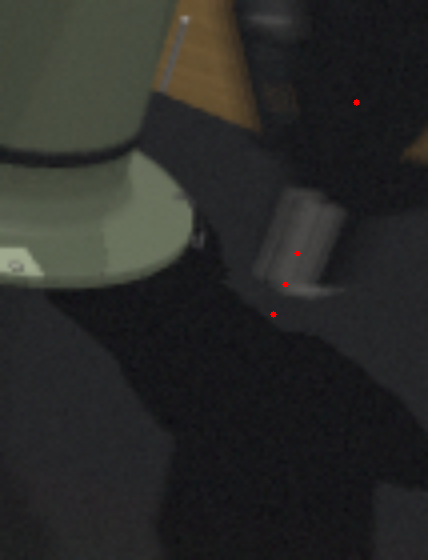

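The third dot (72.6 mm) sits at the end of the shut fingers, so tip_reach holds with the fingers closed. Next come the approach shift and the path rows.

```bash
cat > plan.py <<'E'
from h import *
import sys
from scipy.interpolate import CubicSpline
from scipy.spatial.transform import Rotation as Ro
np.set_printoptions(precision=1,suppress=True)
S=[0,38,76,113,151,189,227,264,302,340]; cs=CubicSpline(S,B)
p=(.5583,-.0215,-.40)
def W(s):
    P=np.atleast_2d(cs(s));c,n=np.cos(p[2]),np.sin(p[2])
    return P@np.array([[c,n,0],[-n,c,0],[0,0,1]])+[p[0],p[1],.010+bot.tip_reach]
s=bot.observe();R=Ro.from_euler("xyz",s["tool_rot"]).as_matrix();x=np.array(s["position"])
a,b,n=map(float,sys.argv[1:4])   # path from a to b in n calls of 5 rows
T=W(np.linspace(a,b,int(n)+1))
print("clock",s["clock"],"tool",np.array(s["tool_rot"])*57.3,"to start (mm, tool):",R.T@(T[0]-x)*1e3, "off path nearest",np.abs(np.linalg.norm((W(np.linspace(0,340,681))-x),axis=1)).min()*1e3)
cur=x if len(sys.argv)>4 else T[0]
for t in T[1:]:
    r=np.round(R.T@(t-cur)*1e3/5,1);cur=cur+R@r*5/1e3;print(r)
E
python3 plan.py 0 340 23
```

```text
clock 2.85 tool [-179.9    0.1  166.3] to start (mm, tool): [-143.6 -349.1  181.4] off path nearest 400.6162377572275
[-3.4  0.3 -0.1]
[-2.2  1.5 -0.1]
[-1.6  2.2  0. ]
[-1.4  2.6  0. ]
[-1.6  2.5  0. ]
[-2.2  2.2 -0. ]
[-2.7  1.2 -0.1]
[-2.7 -0.1 -0.1]
[-2.4 -1.6  0. ]
[-1.7 -2.5  0. ]
[-0.8 -2.8  0.1]
[-0.5 -2.9 -0. ]
[-0.8 -2.8 -0. ]
[-1.7 -2.6 -0. ]
[-2.4 -1.6  0.1]
[-2.7 -0.3  0.3]
[-2.6  1.2  0.4]
[-2.3  2.1  0.4]
[-1.6  2.6  0.5]
[-1.3  2.5  0.3]
[-1.6  2.3  0.4]
[-2.3  1.5  0.4]
[-3.4  0.5  0.4]
```

```bash
python3 -m jog '[[[-10,-23,0,0,0,0,0],[-10,-23,0,0,0,0,0],[-10,-23,0,0,0,0,0],[-10,-23,0,0,0,0,0],[-10,-23,0,0,0,0,0]]]' >/dev/null
python3 -m jog '[[[-10,-23,0,0,0,0,0],[-10,-23,0,0,0,0,0],[-10,-23,0,0,0,0,0],[-10,-23,0,0,0,0,0],[-10,-23,0,0,0,0,0]]]' >/dev/null
python3 -m jog '[[[-10,-23,5,0,0,0,0],[-10,-23,10,0,0,0,0],[-10,-23,15,0,0,0,0],[-8,-23,15,0,0,0,0],[-6,-23,15,0,0,0,0]]]' >/dev/null
python3 -m jog '[[[0,0,20,0,0,0,0],[0,0,20,0,0,0,0],[0,0,10,0,0,0,0],[0,0,0,0,0,0,0],[0,0,0,0,0,0,0]]]'
python3 plan.py 0 340 23|head -1
```

```text
clock: 4.85
position: [0.4404, -0.0027, 0.1944]
tool_rot: [3.142, 0.0, 2.909]
force: [0.2, 0.2, 0.4]
grip_width: -0.0
finger_force: 0.0
clock 4.85 tool [180.    0.  166.7] to start (mm, tool): [ -4.2 -10.3  70.8] off path nearest 71.69332407528695
```

```bash
python3 -m jog '[[[-2,-5,10,0,0,0,0],[-2.2,-5.3,15,0,0,0,0],[0,0,15,0,0,0,0],[0,0,11,0,0,0,0],[0,0,0,0,0,0,0]]]'
python3 -m jog '[[[0,0,0,0,0,0,0]]]' >/dev/null
python3 plan.py 0 340 23|head -1
python3 - <<'E'
from h import *
O=[]
for n,(x,y) in dict(top=(210,130),scene=(200,170)).items():
    f=bot.grab_frame(n);O.append(cv2.resize(f["img"][y:y+150,x:x+150,::-1],None,fx=2.6,fy=2.6,interpolation=2))
cv2.imwrite("pics/neck.png",np.hstack(O))
E
```

```text
clock: 5.35
position: [0.4416, -0.0138, 0.1419]
tool_rot: [-3.141, -0.001, 2.909]
force: [0.0, 0.5, 0.2]
grip_width: 0.0002
finger_force: 0.0
clock 5.45 tool [-180.    -0.   166.7] to start (mm, tool): [-0.1  0.1 19.5] off path nearest 19.441731563313237
```

View pics/neck.png

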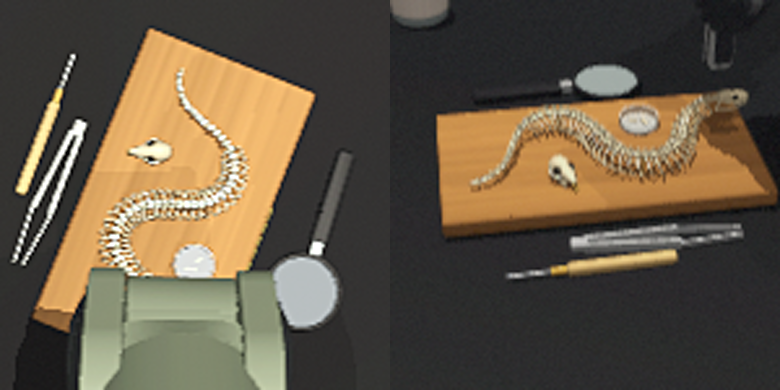

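The right crop has the shut tips (718,65) about 3 cm above the neck just behind the skull (715,95), as computed. I will descend and trace the first half.

```bash
python3 -m jog '[[[0,0,6,0,0,0,0],[0,0,6,0,0,0,0],[0,0,4,0,0,0,0],[0,0,2.5,0,0,0,0],[0,0,1,0,0,0,0]]]' >/dev/null
python3 -m jog '[[[0,0,0,0,0,0,0],[0,0,0,0,0,0,0],[0,0,0,0,0,0,0]]]'|head -4
python3 plan.py 0 340 23|head -3
```

```text
clock: 6.35
position: [0.442, -0.0137, 0.1235]
tool_rot: [3.142, 0.0, 2.909]
force: [0.1, -0.0, -0.2]
clock 6.35 tool [180.    0.  166.7] to start (mm, tool): [-0.2  0.  -0.1] off path nearest 0.18187597065071076
[-3.4  0.3 -0.1]
[-2.2  1.5 -0.1]
```

```bash
python3 -m jog '[[[-3.4,0.3,-0.1,0,0,0,0],[-3.4,0.3,-0.1,0,0,0,0],[-3.4,0.3,-0.1,0,0,0,0],[-3.4,0.3,-0.1,0,0,0,0],[-3.4,0.3,-0.1,0,0,0,0]]]' >/dev/null
python3 -m jog '[[[-2.2,1.5,-0.1,0,0,0,0],[-2.2,1.5,-0.1,0,0,0,0],[-2.2,1.5,-0.1,0,0,0,0],[-2.2,1.5,-0.1,0,0,0,0],[-2.2,1.5,-0.1,0,0,0,0]]]' >/dev/null
python3 -m jog '[[[-1.6,2.2,0,0,0,0,0],[-1.6,2.2,0,0,0,0,0],[-1.6,2.2,0,0,0,0,0],[-1.6,2.2,0,0,0,0,0],[-1.6,2.2,0,0,0,0,0]]]' >/dev/null
python3 -m jog '[[[-1.4,2.6,0,0,0,0,0],[-1.4,2.6,0,0,0,0,0],[-1.4,2.6,0,0,0,0,0],[-1.4,2.6,0,0,0,0,0],[-1.4,2.6,0,0,0,0,0]]]' >/dev/null
python3 -m jog '[[[-1.6,2.5,0,0,0,0,0],[-1.6,2.5,0,0,0,0,0],[-1.6,2.5,0,0,0,0,0],[-1.6,2.5,0,0,0,0,0],[-1.6,2.5,0,0,0,0,0]]]' >/dev/null
python3 -m jog '[[[-2.2,2.2,0,0,0,0,0],[-2.2,2.2,0,0,0,0,0],[-2.2,2.2,0,0,0,0,0],[-2.2,2.2,0,0,0,0,0],[-2.2,2.2,0,0,0,0,0]]]'
python3 plan.py 88.7 340 17 |head -1
python3 - <<'E'
from h import *
f=bot.grab_frame("scene");cv2.imwrite("pics/mid.png",cv2.resize(f["img"][150:290,200:360,::-1],None,fx=4,fy=4,interpolation=2))
E
```

```text
clock: 9.35
position: [0.5156, 0.0271, 0.1244]
tool_rot: [-3.142, 0.0, 2.909]
force: [0.6, -0.6, 0.6]
grip_width: -0.0
finger_force: 0.0
clock 9.35 tool [-180.     0.   166.7] to start (mm, tool): [-0.4 -0.7 -0.5] off path nearest 0.9658126420397842
```

View pics/mid.png

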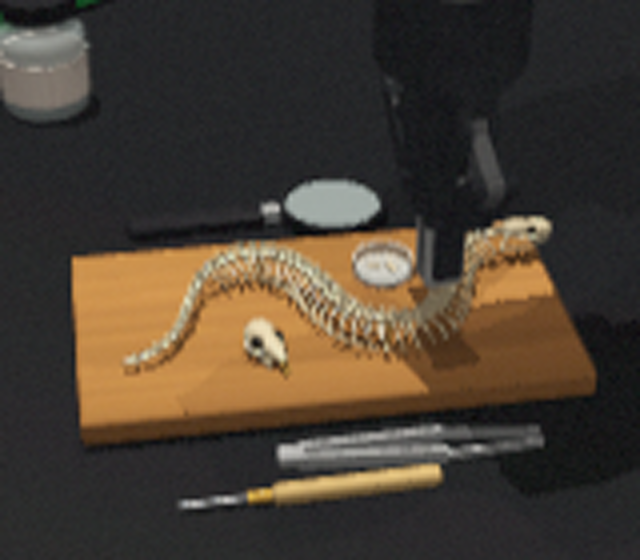

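The tips (440,280) hover just above the backbone near bone2–bone3, with a gap of about 1 cm, and nothing has moved. Continuing.

```bash
python3 -m jog '[[[-2.7,1.1,-0.1,0,0,0,0],[-2.7,1.1,-0.1,0,0,0,0],[-2.7,1.1,-0.1,0,0,0,0],[-2.7,1.1,-0.1,0,0,0,0],[-2.7,1.1,-0.1,0,0,0,0]]]' >/dev/null
python3 -m jog '[[[-2.7,-0.1,-0.1,0,0,0,0],[-2.7,-0.1,-0.1,0,0,0,0],[-2.7,-0.1,-0.1,0,0,0,0],[-2.7,-0.1,-0.1,0,0,0,0],[-2.7,-0.1,-0.1,0,0,0,0]]]' >/dev/null
python3 -m jog '[[[-2.4,-1.6,0,0,0,0,0],[-2.4,-1.6,0,0,0,0,0],[-2.4,-1.6,0,0,0,0,0],[-2.4,-1.6,0,0,0,0,0],[-2.4,-1.6,0,0,0,0,0]]]' >/dev/null
python3 -m jog '[[[-1.7,-2.5,0,0,0,0,0],[-1.7,-2.5,0,0,0,0,0],[-1.7,-2.5,0,0,0,0,0],[-1.7,-2.5,0,0,0,0,0],[-1.7,-2.5,0,0,0,0,0]]]' >/dev/null
python3 -m jog '[[[-0.8,-2.8,0,0,0,0,0],[-0.8,-2.8,0,0,0,0,0],[-0.8,-2.8,0,0,0,0,0],[-0.8,-2.8,0,0,0,0,0],[-0.8,-2.8,0,0,0,0,0]]]' >/dev/null
python3 -m jog '[[[-0.5,-2.9,0,0,0,0,0],[-0.5,-2.9,0,0,0,0,0],[-0.5,-2.9,0,0,0,0,0],[-0.5,-2.9,0,0,0,0,0],[-0.5,-2.9,0,0,0,0,0]]]' >/dev/null
python3 plan.py 177.4 340 11 x
```

```text
clock 12.4 tool [-180.     0.   166.7] to start (mm, tool): [-0.1  0.3 -0.2] off path nearest 0.2897407865173945
[-0.9 -2.8 -0. ]
[-1.6 -2.6 -0. ]
[-2.4 -1.7  0.1]
[-2.7 -0.2  0.3]
[-2.6  1.2  0.4]
[-2.3  2.1  0.4]
[-1.6  2.5  0.4]
[-1.4  2.6  0.4]
[-1.6  2.2  0.4]
[-2.3  1.5  0.3]
[-3.4  0.4  0.5]
```

```bash
python3 -m jog '[[[-0.9,-2.8,0,0,0,0,0],[-0.9,-2.8,0,0,0,0,0],[-0.9,-2.8,0,0,0,0,0],[-0.9,-2.8,0,0,0,0,0],[-0.9,-2.8,0,0,0,0,0]]]' >/dev/null
python3 -m jog '[[[-1.6,-2.6,0,0,0,0,0],[-1.6,-2.6,0,0,0,0,0],[-1.6,-2.6,0,0,0,0,0],[-1.6,-2.6,0,0,0,0,0],[-1.6,-2.6,0,0,0,0,0]]]' >/dev/null
python3 -m jog '[[[-2.4,-1.7,0.1,0,0,0,0],[-2.4,-1.7,0.1,0,0,0,0],[-2.4,-1.7,0.1,0,0,0,0],[-2.4,-1.7,0.1,0,0,0,0],[-2.4,-1.7,0.1,0,0,0,0]]]' >/dev/null
python3 -m jog '[[[-2.7,-0.2,0.3,0,0,0,0],[-2.7,-0.2,0.3,0,0,0,0],[-2.7,-0.2,0.3,0,0,0,0],[-2.7,-0.2,0.3,0,0,0,0],[-2.7,-0.2,0.3,0,0,0,0]]]' >/dev/null
python3 -m jog '[[[-2.6,1.2,0.4,0,0,0,0],[-2.6,1.2,0.4,0,0,0,0],[-2.6,1.2,0.4,0,0,0,0],[-2.6,1.2,0.4,0,0,0,0],[-2.6,1.2,0.4,0,0,0,0]]]' >/dev/null
python3 -m jog '[[[-2.3,2.1,0.4,0,0,0,0],[-2.3,2.1,0.4,0,0,0,0],[-2.3,2.1,0.4,0,0,0,0],[-2.3,2.1,0.4,0,0,0,0],[-2.3,2.1,0.4,0,0,0,0]]]'
python3 plan.py 266.1 340 5 x
```

```text
clock: 15.4
position: [0.6142, -0.062, 0.1194]
tool_rot: [-3.142, -0.0, 2.909]
force: [0.4, 0.8, 0.6]
grip_width: 0.0002
finger_force: 0.0
clock 15.4 tool [-180.    -0.   166.7] to start (mm, tool): [ 0.2 -0.6  0.1] off path nearest 0.29892073712563016
[-1.6  2.4  0.4]
[-1.4  2.6  0.4]
[-1.6  2.2  0.4]
[-2.2  1.5  0.3]
[-3.4  0.4  0.5]
```

```bash
python3 -m jog '[[[-1.6,2.4,0.4,0,0,0,0],[-1.6,2.4,0.4,0,0,0,0],[-1.6,2.4,0.4,0,0,0,0],[-1.6,2.4,0.4,0,0,0,0],[-1.6,2.4,0.4,0,0,0,0]]]' >/dev/null
python3 -m jog '[[[-1.4,2.6,0.4,0,0,0,0],[-1.4,2.6,0.4,0,0,0,0],[-1.4,2.6,0.4,0,0,0,0],[-1.4,2.6,0.4,0,0,0,0],[-1.4,2.6,0.4,0,0,0,0]]]' >/dev/null
python3 -m jog '[[[-1.6,2.2,0.4,0,0,0,0],[-1.6,2.2,0.4,0,0,0,0],[-1.6,2.2,0.4,0,0,0,0],[-1.6,2.2,0.4,0,0,0,0],[-1.6,2.2,0.4,0,0,0,0]]]' >/dev/null
python3 -m jog '[[[-2.2,1.5,0.3,0,0,0,0],[-2.2,1.5,0.3,0,0,0,0],[-2.2,1.5,0.3,0,0,0,0],[-2.2,1.5,0.3,0,0,0,0],[-2.2,1.5,0.3,0,0,0,0]]]' >/dev/null
python3 -m jog '[[[-3.4,0.4,0.5,0,0,0,0],[-3.4,0.4,0.5,0,0,0,0],[-3.4,0.4,0.5,0,0,0,0],[-3.4,0.4,0.5,0,0,0,0],[-3.4,0.4,0.5,0,0,0,0]]]' >/dev/null
python3 -m jog '[[[0,0,0,0,0,0,0],[0,0,0,0,0,0,0],[0,0,0,0,0,0,0]]]'
python3 plan.py 340 340 1 |head -1
python3 - <<'E'
from h import *
f=bot.grab_frame("scene");cv2.imwrite("pics/tail.png",cv2.resize(f["img"][150:290,200:360,::-1],None,fx=4,fy=4,interpolation=2))
E
```

```text
clock: 18.2
position: [0.6739, -0.0296, 0.1094]
tool_rot: [-3.142, -0.0, 2.909]
force: [0.0, -0.6, 0.0]
grip_width: 0.0005
finger_force: 0.0
clock 18.2 tool [-180.    -0.   166.7] to start (mm, tool): [-0.4  0.4 -0.2] off path nearest 0.5883790339783267
```

View pics/tail.png

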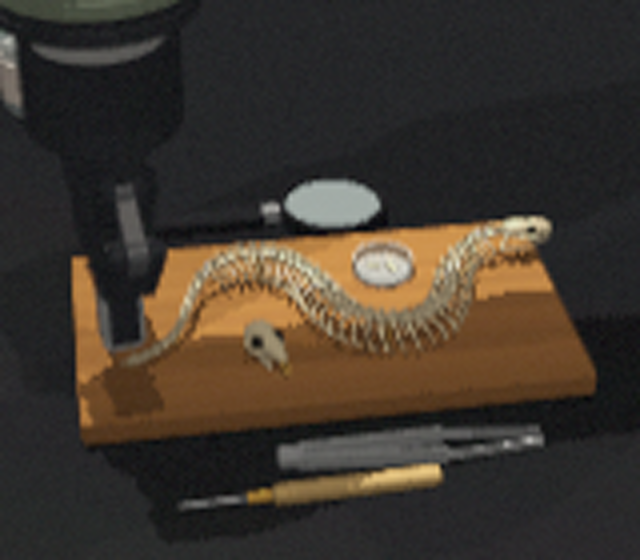

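The tips (123,345) stand just above the tail tip (130,362), and everything lies where it was. Now I raise the hand.

```bash
python3 -m jog '[[[0,0,-5,0,0,0,0],[0,0,-12,0,0,0,0],[0,0,-20,0,0,0,0],[0,0,-25,0,0,0,0],[0,0,-25,0,0,0,0]]]' >/dev/null
python3 -m jog '[[[0,0,-25,0,0,0,0],[0,0,-25,0,0,0,0],[0,0,-25,0,0,0,0],[0,0,-20,0,0,0,0],[0,0,-10,0,0,0,0]]]' >/dev/null
python3 -m jog '[[[0,0,0,0,0,0,0],[0,0,0,0,0,0,0],[0,0,0,0,0,0,0],[0,0,0,0,0,0,0],[0,0,0,0,0,0,0]]]'
python3 -c "
from workcell import bot
print(bot.job_done())"
```

```text
clock: 19.75
position: [0.6739, -0.0296, 0.3008]
tool_rot: [-3.141, -0.001, 2.909]
force: [-0.5, 0.3, 0.2]
grip_width: 0.0
finger_force: 0.0
the job is handed in; nothing more can be done
None
```

I ran the shut fingertips along the backbone from neck to tail tip about 1 cm above the bones, without touching anything, then raised the hand about 19 cm and handed the job in at about 20 s.

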